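# Seat the glass drip column in the drip-coffee stand

## Robot

A 6-joint arm with a two-finger parallel gripper is mounted at the origin on a cart in front of the work surface, level with it; the furniture and walls round the work are solid. World frame = base frame: x ahead of the robot, y to its left, z up, the work surface at z = 0. Lengths are in m, angles in rad, forces in N, time in s.
With the tool pointing down it reaches from about 0.35 to 0.775 m from the base axis. Payload 5.5 kg.
Tool frame: the origin (TCP) lies between the finger pads, 19 mm behind the fingertips; this is the grasp point; z points along the fingers, y is the line along which they close (so a half turn about z gives the same grasp; the last joint's range is limited). The gripper opens to 85 mm and grips with 20 to 120 N. Pads are 22 mm wide; open, the fingers measure 114 mm over their backs; the gripper's body (76 mm by 85 mm) begins 54 mm behind the grasp point. The pads swing forward as they close: fully open they stand 13 mm farther back than shut.
Start: joints at [-1.25, 0.313, 0.046, 1.304, 0, 1.431], TCP at [0.256, -0.515, 0.25] pointing down, gripper open.
Joint ranges: [-2.76, 2.76], [-0.86, 1.69], [-1.03, 1.26], [-2.2, 2.34], [-1.47, 1.5], [-3.14, 3.14]. Speed limits (rad/s): [2.57, 2.57, 3.14, 3.14, 3.14, 3.14].

## Interface

Orientations are given as a unit quaternion [w, x, y, z].
In Python, from workcell import * gives the robot as it stands.
- The arm moves only by the tool jog_arm, never from a script. Its argument "targets" is a list of rows, each a list of 5 numbers: the shift along the tool's x, y, z in a scale on which 1.0 is 0.5 m, then the turn about the tool's z in fractions of the full range, 1 being 90 degrees, then the closure, from 0 (fully open) to 1 (shut). A call has 1 to 10 rows; each row is the pose to reach, as a shift and turn from the pose commanded when the call began, along the tool's axes at that moment; what a row does not reach only later rows make up. A row lasts 1/10 s, in which the tool goes at most 50 mm and 8.59 degrees, less where a joint would pass 70% of its speed; a pose out of reach is approached as far as the arm can. A shift or turn number past 1, either way, is cut back to 1. A call with a gripper value outside its range is refused whole. The fingers move at their own pace and stop on an object; "squeeze" is the grip in N (left out, the last holds). Time passes only in rows, so rows that repeat a pose let the fingers close. It gives the time, the measured TCP pose, the force, the opening and the grip force at its end, in the units of the state.
- sense(): the state, without advancing time (a new reading comes with each control period).
- capture(name): name is "scene" or "top" or "wrist"; returns a dict with "color" (384x512x3 uint8, blue, green, red), "intrinsics" (3x3 intrinsics, pixels), "world_to_cam" (4x4, takes a point from world to camera coordinates); the wrist camera has in their place "hand_eye" (4x4, takes a point from camera to tool coordinates, whose origin is the TCP and whose axes are the flange's). Camera axes: x right, y down, z forward; pixel columns grow to the right and rows downward; lengths in m; the calibration is good to about 2 mm. A picture is of the moment at which its call begins: read the wrist's pose just before it. There is no depth.
- close_job(): hands the job in; it is judged then, once.
The state is a dict: "time": time; "q": joint angles; "qvel": joint speeds; "joint_efforts": joint torques, N m; "position": TCP position; "tcp_rot": TCP orientation; "ft_force": force on the tool from outside, world axes, zero at the start; "torque": the same for the moment, N m; "gripper_width": opening from 0.0 (shut) to 1.0 (fully open); "grasp_force": force on a finger pad.
Only numpy, scipy, OpenCV 4.12 (cv2) and the standard library are available. Lean on these libraries where they do the work, as an engineer would, in place of code of your own. Each camera call takes 0.05 s, during which the arm holds its last target. There are 200 camera calls.

## Task

The glass drip column has been washed and stands in the wooden drying block. Put it back in the drip-coffee stand over the cup: lower it spout first through the three rings until the lowest ring stops it, pushing it gently but firmly past the spring catch so that it sits fully home, then let go. Glass and stand must not be forced, the column must not be dropped, and the cup and the other things stay where they are.

Things in the scene. Friction and masses are not known exactly. Their poses are not given: they have to be found in the camera images.
- column: Round glass drip column, 160 mm long, loose, 140-240 g, same from all sides. Origin at the spout tip, z along its axis to the mouth. From the tip: 8 mm spout, 19 mm steel bulb (a ball, widest 13.5 mm up), 15 mm neck, flat shoulder at 30, 26 mm tube (30-82), cone, 38 mm glass body (92-118), 40 mm steel collar (118-160), gripped there. Starts upright in the block, tip 10 mm above the surface.
- grip (a point): Point on the column's axis in its steel collar, 138 mm above the spout tip, 22 mm below the mouth: where the TCP goes for a grasp from above, 40 mm wide. Held there, the fingertips stay clear of the rings even when the column is home. The range hood overhangs the rear from 0.585 m ahead of the robot, 0.48 m above the surface: keep wrist and arm in front of it.
- stand: Fixed steel drip stand, origin on the work surface under the vertical axis of its three rings. Post 12 mm thick, 192 mm high, 78 mm from the axis towards its own +x. Top ring: 8 mm wire, bore 42 mm, top at 172 mm. Middle: 8 mm wire, bore 29.4 mm, top at 140 mm. Lowest (seat): black-topped collar, bore 21 mm, 20 mm thick, its top hand-set anywhere from 89 to 119 mm (not measured).
- axis (a point): Point on the rings' axis at the top ring's upper edge, 172 mm above the surface, fixed to the stand. The column's flat shoulder lands on the seat's top; fully home, the spout tip is 30 mm below that top, so 59 to 89 mm above the surface. It stops there on a black silicone washer that gives about 1 mm; over 40 N of contact force between column and stand is forcing: push with at most 15 N.
- spout_tip (a point): Tip of the column's spout (the column's origin). Its bulb meets the two spring balls about 14 mm before home and passes them about 4 mm before home; this takes a push of about 5 to 8 N, more than the column's weight. Past them it snaps down towards the hard stop; press on until the stop is felt.
- ball_left (a joint): Left of two spring balls in the seat's wall, facing each other along the stand's y, 12.5 mm below its top. Outward travel in m: 0 free, about 0.0045 while the column's bulb passes, about 0.0035 behind the bulb of a column that is home.
- ball_right (a joint): The right spring ball, the same.
- rack: Wooden drying block, 64 x 130 x 40 mm, fixed, origin under its centre; the column's shoulder rests on its top round the middle hole (22.5 mm, 34 mm deep); a smaller empty hole on each side.
- cup: White flowered cup, 64 mm high, bowl 90 mm across, loose; stands under the rings on the work surface. Its handle points to its own -y; the middle of its bowl is at y = +14 mm in its own frame.
- sugar_can: Grey lidded canister, 102 mm across, 140 mm high, behind the work; bystander.
- tea_jar: Glass jar with a dark lid, 95 mm across, 137 mm high, behind the work; bystander.
- teaspoon: Teaspoon with a red handle, 132 mm long, flat on the hob between stand and block; bystander.
- mug: Striped mug, 101 mm high, behind the work; bystander.
Things that resemble listed ones, but are neither listed nor needed, are in the scene too. What is shaped like the column but blue or yellow is not meant.

How it is judged:
By the outcome, as a careful person would: the job done as asked, in the order asked, and still so for the second after the job is handed in, with the robot touching nothing.
It also fails if it takes over 45 s, if anything falls off the work surface, if the arm or the gripper's body presses on something with over 40 N, if the wrist force passes 120 N, or if a joint passes its speed limit or range.

## Working session

There is one attempt and no reset: what is moved stays moved. The work goes in short steps, Python scripts to look and compute and a tool call to move; the robot and the scene stay as the last step left them, time stands still between calls to the robot, and variables do not carry over. Pictures are saved under pics/ and viewed, at most 10 in all, crops included, and the job is handed in when it is done.

Besides the shell and the picture viewer there is one more tool, called after "Request:" as name(argument=value, ...) on one line, values as JSON. jog_arm: Moves the arm, as the interface text tells. Its arguments: {"type":"object","properties":{"targets":{"type":"array"},"squeeze":{"type":"number"}},"required":["targets"]}

```bash
mkdir -p pics; python3 - <<'E'
from workcell import *
import cv2,numpy as np,pickle
print(sense())
d={}
for n in("scene","top"):
    c=capture(n);d[n]=c;cv2.imwrite(f"pics/{n}0.png",c["color"]);print(n,c["intrinsics"],c["world_to_cam"])
pickle.dump(d,open("d0.pkl","wb"))
E
```

```text
{'time': 0.0, 'q': array([-1.24960314e+00,  3.14016006e-01,  4.49296890e-02,  1.30359119e+00,
       -5.62440939e-06,  1.43121421e+00]), 'qvel': array([-0.00097349, -0.00161237,  0.00043949,  0.00025486, -0.00107393,
        0.00075591]), 'joint_efforts': array([-5.33595448e-04, -4.80618703e+01,  2.98535621e+01,  1.91152131e-02,
       -1.89889493e-04, -1.72241153e-05]), 'position': array([ 0.25551031, -0.5145565 ,  0.24907981]), 'tcp_rot': array([-9.36459891e-04,  9.73577515e-01,  2.28354851e-01, -8.80940784e-05]), 'ft_force': array([-0.01712921, -0.26287717, -0.62703068]), 'torque': array([-0.0352247 , -0.02204246,  0.06200613]), 'grasp_force': 0.0, 'gripper_width': 1.0001625365592435}
scene [[385.15280479   0.         248.94166509]
 [  0.         385.15280479 187.31855995]
 [  0.           0.           1.        ]] [[-0.66487572 -0.74672979 -0.01830015  0.41194623]
 [-0.51674238  0.47751359 -0.71060403  0.39105787]
 [ 0.53936777 -0.4630069  -0.70335412  0.85275056]
 [ 0.          0.          0.          1.        ]]
top [[394.57666529   0.         252.28769232]
 [  0.         394.57666529 197.83646392]
 [  0.           0.           1.        ]] [[ 1.16130754e-01 -9.93233816e-01 -4.84754649e-04 -3.04406324e-02]
 [-9.66243499e-01 -1.12861964e-01 -2.31593775e-01  5.99771476e-01]
 [ 2.29972059e-01  2.73635507e-02 -9.72812463e-01  1.00752096e+00]
 [ 0.00000000e+00  0.00000000e+00  0.00000000e+00  1.00000000e+00]]
```

View pics/scene0.png

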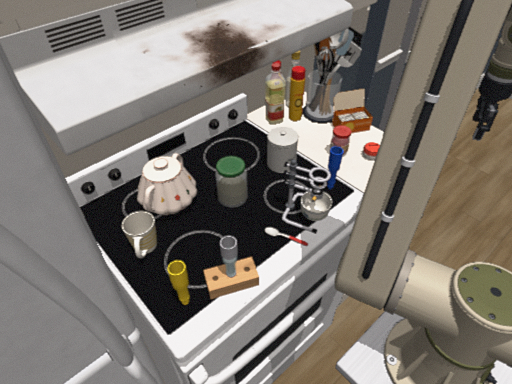

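View pics/top0.png

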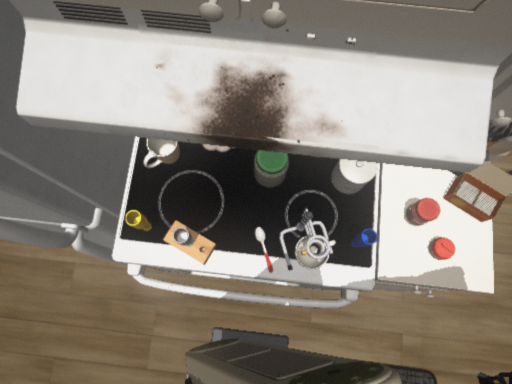

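The column in the block is grey with a steel collar (scene 229,245; top 182,236). The yellow one (scene 178,275) and the blue one (scene 334,165) are decoys by colour. The stand is at scene (308,190), top (310,245). I'll confirm these in an enlarged crop.

```bash
python3 - <<'E'
import cv2,numpy as np,pickle
d=pickle.load(open("d0.pkl","rb"))
def cr(n,x,y,w=80,h=60,f=5):
    return cv2.resize(d[n]["color"][y:y+h,x:x+w],None,fx=f,fy=f,interpolation=cv2.INTER_CUBIC)
im=np.vstack([np.hstack([cr("scene",190,230),cr("scene",265,160)]),np.hstack([cr("top",150,215),cr("top",270,210)])])
cv2.imwrite("pics/crop0.png",im)
E
```

```text
(no output)
```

View pics/crop0.png

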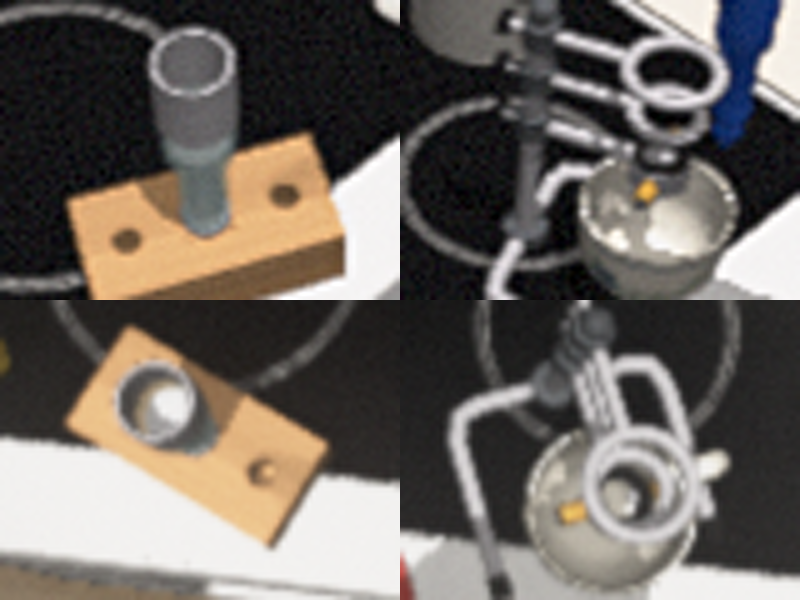

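The crops confirm the clear/steel column in the block's middle hole: mouth at scene (228.6,242.4), top (181,235). The stand's top ring is at scene (320,174.4), top (318.2,247.4). The seat's black top is at about scene (317,191). Now I'll triangulate.

```bash
cat > h.py <<'E'
import numpy as np,cv2,pickle
from scipy.optimize import least_squares
from scipy.spatial.transform import Rotation as R
def proj(K,T,p):
    c=T[:3,:3]@p+T[:3,3]; return (K@c)[:2]/c[2]
def tri(obs,z=None):  # obs: list of (K,T,uv)
    f=lambda p:np.concatenate([proj(K,T,p if z is None else np.r_[p[:2],z])-uv for K,T,uv in obs])
    r=least_squares(f,[.5,0,.1]); return r.x if z is None else np.r_[r.x[:2],z], r.fun
def wristT(s,he):  # world->cam
    q=s["tcp_rot"];T=np.eye(4);T[:3,:3]=R.from_quat(np.r_[q[1:],q[0]]).as_matrix();T[:3,3]=s["position"]
    return np.linalg.inv(T@he)
def totool(s,p):
    q=s["tcp_rot"];return R.from_quat(np.r_[q[1:],q[0]]).as_matrix().T@(np.array(p)-s["position"])
E
python3 - <<'E'
from h import *
d=pickle.load(open("d0.pkl","rb"))
o=lambda n,u,v:(d[n]["intrinsics"],d[n]["world_to_cam"],np.array([u,v])-.4)
np.set_printoptions(precision=4,suppress=True)
for nm,s,t,z in(("mouth",(228.6,242.4),(181,235),.17),("ring",(320,174.4),(318.2,247.4),.168)):
    a,b=o("scene",*s),o("top",*t)
    print(nm,tri([a,b]),tri([a,b],z),tri([a],z)[0],tri([b],z)[0])
print("post top",tri([o("top",270+38.4,210+4.8)],.192)[0])
p=tri([o("scene",320,174.4),o("top",318.2,247.4)],.168)[0]
for z in(.136,.119,.11,.1,.089):print(z,proj(*o("scene",0,0)[:2],np.r_[p[:2],z]),proj(*o("top",0,0)[:2],np.r_[p[:2],z]))
from workcell import *
c=capture("wrist");print(c["hand_eye"],c["intrinsics"])
# block direction
for e in ((265+0,0),):
    h1=tri([o("top",150+262/5,215+170/5)],.04)[0];print("hole",h1)
s=sense();print(s["position"],s["tcp_rot"])
E
```

```text
mouth (array([0.4649, 0.1985, 0.1672]), array([-0.129 , -0.0343,  0.0716,  0.1198])) (array([0.464 , 0.1988, 0.17  ]), array([-0.0418, -0.4983, -0.2862,  0.2947])) [0.4628 0.1996 0.17  ] [0.4648 0.1982 0.17  ]
ring (array([ 0.4742, -0.1341,  0.1665]), array([ 0.1726,  0.0315, -0.0721, -0.1363])) (array([ 0.4738, -0.1336,  0.168 ]), array([ 0.214 , -0.2035, -0.1996, -0.0708])) [ 0.4737 -0.1325  0.168 ] [ 0.4737 -0.134   0.168 ]
post top [ 0.5455 -0.1011  0.192 ]
0.136 [318.5393 182.2308] [315.5331 248.3529]
0.119 [317.8836 186.5693] [314.4873 249.0731]
0.11 [317.5423 188.8278] [313.9476 249.4448]
0.1 [317.1677 191.3066] [313.3589 249.8502]
0.089 [316.7611 193.997 ] [312.7241 250.2873]
[[-0.0001 -0.9622 -0.2725  0.0684]
 [ 1.     -0.0002  0.0002  0.0004]
 [-0.0002 -0.2725  0.9622 -0.1236]
 [ 0.      0.      0.      1.    ]] [[332.7112   0.     249.9783]
 [  0.     332.7112 192.2722]
 [  0.       0.       1.    ]]
hole [0.4492 0.16   0.04  ]
[ 0.2555 -0.5147  0.2493] [-0.0007  0.9736  0.2284 -0.0001]
```

The rows are not in the units I measure in: shifts go in shares of 0.5 m and turns go in shares of 90 degrees. I convert before sending: -0.32 m / 0.5 = -0.64, -0.02 m / 0.5 = -0.04, -30 degrees / 90 = -0.3333.

Request:
jog_arm(targets=[[0.04,-0.04,-0.02,-0.0333,0],[0.1,-0.1,-0.04,-0.0667,0],[0.16,-0.17,-0.04,-0.1,0],[0.22,-0.24,-0.04,-0.1333,0],[0.28,-0.31,-0.04,-0.1667,0],[0.34,-0.38,-0.04,-0.2,0],[0.4,-0.444,-0.04,-0.2333,0],[0.46,-0.51,-0.04,-0.2667,0],[0.52,-0.574,-0.04,-0.3,0],[0.58,-0.64,-0.04,-0.3333,0]], squeeze=40)

```text
time: 1.15
position: [0.3732, -0.0978, 0.27]
tcp_rot: [0.0, 0.881, 0.473, 0.0]
ft_force: [0.8, -0.7, 0.0]
gripper_width: 0.999
grasp_force: 0.0
```

```bash
python3 - <<'E'
from h import *
from workcell import *
s=sense();print(s["time"],s["position"],s["q"],s["ft_force"],totool(s,[.464,.199,.27]))
c=capture("wrist");cv2.imwrite("pics/w0.png",c["color"]);pickle.dump((s,c),open("w0.pkl","wb"))
E
```

```text
1.15 [ 0.37318128 -0.09777422  0.27000678] [-4.65135385e-01 -6.15459877e-02 -3.39048659e-01  1.29277974e+00
  4.90174079e-06  1.69044400e+00] [ 0.84844513 -0.66661368  0.01983161] [ 2.97593417e-01 -8.80973183e-02 -1.84145266e-05]
```

Request:
jog_arm(targets=[[0.07,-0.02,0,0,0],[0.15,-0.044,0,0,0],[0.23,-0.068,0,0,0],[0.31,-0.092,0,0,0],[0.39,-0.116,0,0,0],[0.47,-0.14,0,0,0],[0.54,-0.16,0,0,0],[0.58,-0.172,0,0,0],[0.596,-0.176,0,0,0],[0.596,-0.176,0,0,0]])

```text
time: 2.2
position: [0.4647, 0.1979, 0.2695]
tcp_rot: [0.0, 0.881, 0.473, -0.001]
ft_force: [0.5, -0.2, -0.0]
gripper_width: 1.0
grasp_force: 0.0
```

```bash
python3 - <<'E'
from h import *
from workcell import *
s=sense();print(s["time"],s["position"],s["q"],s["ft_force"])
c=capture("wrist");pickle.dump((s,c),open("w1.pkl","wb"))
cv2.imwrite("pics/w1.png",np.hstack([cv2.imread("pics/w0.png"),c["color"]])[:, :] if 0 else cv2.resize(np.hstack([cv2.imread("pics/w0.png")[:,56:456],c["color"][:,56:456]]),(800,384)))
T=wristT(s,c["hand_eye"])
print(proj(c["intrinsics"],T,np.array([.464,.199,.17])),proj(c["intrinsics"],T,np.array([.464,.199,.04])))
E
```

```text
2.2 [0.46465988 0.19787573 0.26948793] [ 2.43681950e-01  1.72846227e-01 -8.94540379e-02  1.30947002e+00
 -2.92049404e-04  2.39940461e+00] [ 0.52206461 -0.19861524 -0.01078835]
[248.21259802 198.32509324] [248.94768901 163.20535906]
```

View pics/w1.png

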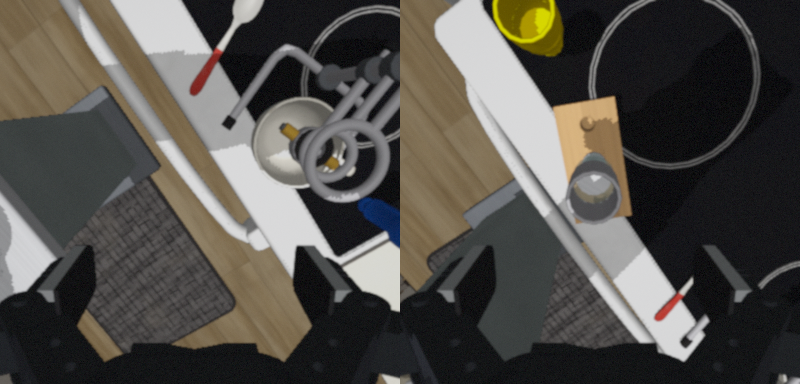

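The left image (w0) shows the top ring at about (402,160). The right image (w1) shows the column mouth at about (251,197); I predicted (248,198). I'll refine both with circle fits.

```bash
cat >> h.py <<'E'
def hough(img,x,y,rmin,rmax,w=45,f=4):
    x0,y0=int(x-w),int(y-w); g=cv2.cvtColor(img,cv2.COLOR_BGR2GRAY)[max(y0,0):y0+2*w,x0:x0+2*w]
    g=cv2.GaussianBlur(cv2.resize(g,None,fx=f,fy=f,interpolation=cv2.INTER_CUBIC),(0,0),3)
    c=cv2.HoughCircles(g,cv2.HOUGH_GRADIENT_ALT,1.5,8,param1=150,param2=.6,minRadius=int(rmin*f),maxRadius=int(rmax*f))
    return [] if c is None else [((a[0]+.5)/f-.5+x0,(a[1]+.5)/f-.5+max(y0,0),a[2]/f) for a in c[0]]
E
python3 - <<'E'
from h import *
np.set_printoptions(precision=4,suppress=True)
for f,xy,r,z in(("w1.pkl",(251,197),(18,35),.17),("w0.pkl",(402,160),(20,48),.168)):
    s,c=pickle.load(open(f,"rb"));T=wristT(s,c["hand_eye"])
    for h in hough(c["color"],*xy,*r,w=60):
        dep=(T[:3,:3]@np.array([0,0,z])+T[:3,3])
        p=tri([(c["intrinsics"],T,np.array(h[:2]))],z)[0];dz=(T[:3]@np.r_[p,1])[2]
        print(f,np.array(h),"diam mm",2000*h[2]*dz/332.7,p)
E
sed -i 's/param1=150,param2=.6/param1=80,param2=.2/; s/HOUGH_GRADIENT_ALT,1.5,8/HOUGH_GRADIENT_ALT,1.5,4/' h.py
python3 - <<'E'
from h import *
np.set_printoptions(precision=4,suppress=True)
ims=[]
for f,xy,r,z in(("w1.pkl",(251,197),(18,40),.17),("w0.pkl",(402,160),(20,50),.168)):
    s,c=pickle.load(open(f,"rb"));T=wristT(s,c["hand_eye"])
    for h in hough(c["color"],*xy,*r,w=60)[:6]:
        p=tri([(c["intrinsics"],T,np.array(h[:2]))],z)[0];dz=(T[:3]@np.r_[p,1])[2]
        print(f,np.array(h),"diam mm",2000*h[2]*dz/332.7,p)
    x,y=xy;ims.append(cv2.resize(c["color"][y-50:y+50,x-50:x+50],None,fx=4,fy=4,interpolation=cv2.INTER_CUBIC))
cv2.imwrite("pics/c1.png",np.hstack(ims))
E
```

```text
w1.pkl [248.     199.625   24.7733] diam mm 34.74196424194454 [0.4633 0.1983 0.17  ]
w0.pkl [383.25  151.     31.271] diam mm 42.57658639072327 [ 0.4675 -0.12    0.168 ]
w0.pkl [373.5    148.      24.0218] diam mm 32.626150241296834 [ 0.4629 -0.1145  0.168 ]
```

View pics/c1.png

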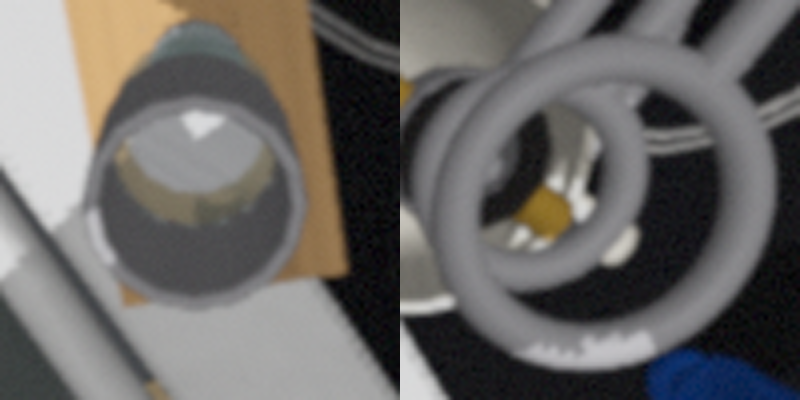

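The mouth rim centre is at px (249.6,197.1) in w1. The top ring's outer centre is at px (403.2,160.5) in w0.

```bash
python3 - <<'E'
from h import *
np.set_printoptions(precision=4,suppress=True)
for f,uv,z in(("w1.pkl",(249.6,197.1),.17),("w0.pkl",(403.2,160.5),.168)):
    s,c=pickle.load(open(f,"rb"));T=wristT(s,c["hand_eye"])
    p=tri([(c["intrinsics"],T,np.array(uv))],z)[0];print(p)
    if z==.17: print(totool(s,np.r_[p[:2],.148]))
E
```

```text
[0.4653 0.1992 0.17  ]
[ 0.0016 -0.0001  0.1215]
[ 0.4759 -0.1334  0.168 ]
```

Request:
jog_arm(targets=[[0.002,0,0.03,0,0],[0.003,0,0.08,0,0],[0.003,0,0.13,0,0],[0.003,0,0.18,0,0],[0.003,0,0.216,0,0],[0.003,0,0.236,0,0.1],[0.003,0,0.243,0,0.2],[0.003,0,0.243,0,0.3],[0.003,0,0.243,0,0.4]], squeeze=30)

```text
time: 3.15
position: [0.4662, 0.1985, 0.1495]
tcp_rot: [0.0, 0.881, 0.472, 0.001]
ft_force: [-0.9, -0.8, 0.9]
gripper_width: 0.6
grasp_force: 0.0
```

Request:
jog_arm(targets=[[0,0,0,0,0.42],[0,0,0,0,0.45],[0,0,0,0,0.5],[0,0,0,0,0.6],[0,0,0,0,0.7],[0,0,0,0,0.8]])

```text
time: 3.75
position: [0.4657, 0.1989, 0.1489]
tcp_rot: [-0.0, 0.881, 0.473, 0.0]
ft_force: [-1.7, 0.7, 5.1]
gripper_width: 0.462
grasp_force: 29.8
```

Converted, -0.2 m / 0.5 = -0.4, -0.195 m / 0.5 = -0.39.

Request:
jog_arm(targets=[[0,0,-0.01,0,0.8],[0,0,-0.03,0,0.8],[0,0,-0.06,0,0.8],[0,0,-0.1,0,0.8],[0,0,-0.16,0,0.8],[0,0,-0.23,0,0.8],[0,0,-0.3,0,0.8],[0,0,-0.36,0,0.8],[0,0,-0.39,0,0.8],[0,0,-0.4,0,0.8]], squeeze=50)

```text
time: 4.75
position: [0.4662, 0.1987, 0.3509]
tcp_rot: [0.001, 0.881, 0.473, 0.002]
ft_force: [0.4, 0.3, -1.6]
gripper_width: 0.454
grasp_force: 50.5
```

```bash
python3 - <<'E'
from h import *
from workcell import *
s=sense();print(s["time"],s["position"],s["tcp_rot"],s["q"],s["ft_force"],s["gripper_width"],s["grasp_force"])
print(totool(s,[.475,-.1335,.35]))
E
```

```text
4.75 [0.46624123 0.19874807 0.3508799 ] [5.93721539e-04 8.81310150e-01 4.72534851e-01 1.69749088e-03] [ 2.44626531e-01  1.68020913e-01  1.02038643e-01  1.50123161e+00
 -3.19412802e-04  2.40188730e+00] [ 0.35239922  0.25818532 -1.60342337] 0.4544123945445392 50.462663769721985
[-0.27188482  0.19116586  0.00072571]
```

Converted, -0.272 m / 0.5 = -0.544, 0.191 m / 0.5 = 0.382, 32 degrees / 90 = 0.3556.

Request:
jog_arm(targets=[[-0.024,0.016,0,0.0222,0.8],[-0.08,0.056,0,0.0556,0.8],[-0.15,0.106,0,0.1,0.8],[-0.22,0.154,0,0.1444,0.8],[-0.3,0.21,0,0.1889,0.8],[-0.38,0.266,0,0.2333,0.8],[-0.45,0.316,0,0.2778,0.8],[-0.504,0.354,0,0.3222,0.8],[-0.536,0.376,0,0.3444,0.8],[-0.544,0.382,0,0.3556,0.8]])

```text
time: 5.75
position: [0.4731, -0.1361, 0.3468]
tcp_rot: [-0.001, 0.978, 0.209, -0.001]
ft_force: [0.5, 0.8, -1.9]
gripper_width: 0.454
grasp_force: 50.6
```

```bash
python3 - <<'E'
from h import *
from workcell import *
d={}
s=sense();print(s["time"],s["position"],s["tcp_rot"],s["q"],s["ft_force"],s["gripper_width"],s["grasp_force"])
d["s"]=s
for n in("wrist","scene","top"):d[n]=capture(n)
pickle.dump(d,open("d2.pkl","wb"))
cr=lambda im,x,y,w,h,f:cv2.resize(im[y:y+h,x:x+w],None,fx=f,fy=f,interpolation=cv2.INTER_CUBIC)
A=cr(d["scene"]["color"],260,80,100,150,4);B=cr(d["top"]["color"],260,160,100,75,4);C=cr(d["wrist"]["color"],150,100,200,150,2)
cv2.imwrite("pics/c2.png",np.hstack([A,np.vstack([B,C])]))
E
```

```text
5.75 [ 0.47308187 -0.13614542  0.34678294] [-5.53676588e-04  9.78019326e-01  2.08508929e-01 -1.38448744e-03] [-4.42979134e-01  1.43870570e-01  6.32426689e-02  1.49304050e+00
 -8.02903842e-04  2.27851394e+00] [ 0.54313889  0.75852836 -1.92299643] 0.45428664742598834 50.57643234729767
```

View pics/c2.png

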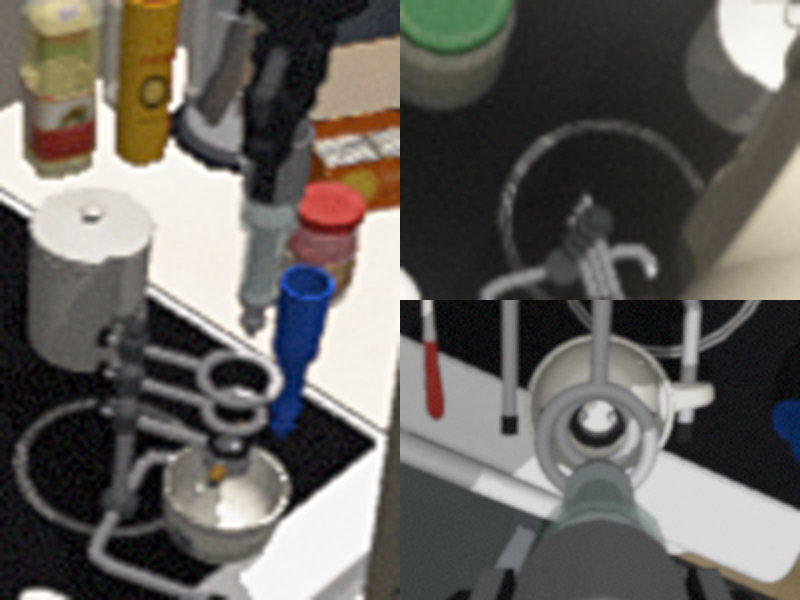

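The scene view shows the column hanging vertically in the grip, with its tip to the right of and above the rings. The wrist view shows the ring centre at about px (247,171), and the stand's arms run straight up, so the yaw is right. I'll lower to just above the ring, let it settle and measure the tip against the ring.

Converted, 0.018 m / 0.5 = 0.036, 0.012 m / 0.5 = 0.024.

Request:
jog_arm(targets=[[0,0,0.01,0,0.8],[0,0,0.024,0,0.8],[0,0,0.036,0,0.8],[0,0,0.036,0,0.8],[0,0,0.036,0,0.8],[0,0,0.036,0,0.8]])

```text
time: 6.5
position: [0.4743, -0.1334, 0.3307]
tcp_rot: [0.0, 0.977, 0.212, 0.0]
ft_force: [-0.1, -0.1, -1.8]
gripper_width: 0.453
grasp_force: 50.6
```

```bash
python3 - <<'E'
from h import *
from workcell import *
d={}
s=sense();print(s["time"],s["position"],s["tcp_rot"],s["ft_force"])
print(totool(s,[.475,-.1335,.3]))
d["s"]=s
for n in("wrist","scene"):d[n]=capture(n)
pickle.dump(d,open("d3.pkl","wb"))
cr=lambda im,x,y,w,h,f:cv2.resize(im[y:y+h,x:x+w],None,fx=f,fy=f,interpolation=cv2.INTER_CUBIC)
A=cr(d["scene"]["color"],290,110,50,75,8);C=cr(d["wrist"]["color"],200,120,100,150,4)
cv2.imwrite("pics/c3.png",np.hstack([A,C]))
T=wristT(s,d["wrist"]["hand_eye"])
for p in([.475,-.1335,.168],np.r_[s["position"][:2],.168]):print(proj(d["wrist"]["intrinsics"],T,np.array(p)),proj(d["scene"]["intrinsics"],d["scene"]["world_to_cam"],np.array(p)))
E
```

```text
6.5 [ 0.47425282 -0.13341189  0.33068638] [1.40682842e-04 9.77373610e-01 2.11520182e-01 1.36800380e-04] [-0.13125813 -0.09660914 -1.79455313]
[0.00063751 0.00037895 0.03068664]
[249.76970815 177.83386705] [319.46809575 173.58816457]
[249.3296488  178.54355125] [319.65561143 173.73911063]
```

View pics/c3.png

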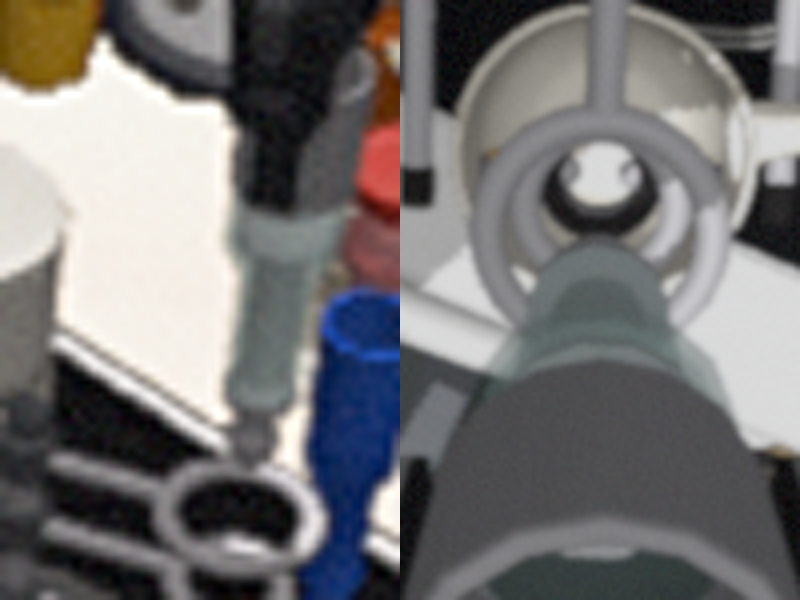

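The scene view shows the tip at px (320.3,168) just above the ring, whose centre is at (319.6,174); 320.4 would be on axis. In the wrist view the ring is centred at u≈250.0 with its far outer edge at v≈146.4, and the mouth rim's far edge is at v≈249.5. I'll check the tool-x direction.

```bash
python3 - <<'E'
from h import *
d=pickle.load(open("d3.pkl","rb"));s=d["s"];c=d["wrist"];K=c["intrinsics"];Ti=np.linalg.inv(c["hand_eye"])
P=lambda x,y,z:proj(K,Ti,np.array([x,y,z])).round(2)
zr=s["position"][2]-.168
a=np.linspace(0,2*np.pi,200);
for x0 in(0,.001):
  print("ring far edge",min((P(x0+.025*np.cos(t)+.004*np.cos(p)*np.cos(t),0.025*np.sin(t)+.004*np.cos(p)*np.sin(t),zr+.004*np.sin(p))[1] for t in(-.1,0,.1) for p in a)))
  print("mouth rim far",P(x0+.02,0,-.022),"y+1mm",P(x0+.02,.001,-.022),"shoulder edge/tube far",P(x0+.013,0,.108),P(x0+.013,0,.056))
  for sz in(.09,.1,.11):print("balls",sz,P(x0,.0095,s["position"][2]-sz+.0125),P(x0,-.0095,s["position"][2]-sz+.0125))
g=cv2.cvtColor(c["color"],cv2.COLOR_BGR2GRAY)
print(g[140:152,247:255:3].T, g[240:262,248:254:3].T)
E
```

```text
ring far edge 145.64
mouth rim far [248.56 248.98] y+1mm [251.56 248.98] shoulder edge/tube far [249.27 178.6 ] [249.11 200.05]
balls 0.09 [257.8  160.13] [241.21 160.13]
balls 0.1 [258.   161.73] [240.99 161.74]
balls 0.11 [258.22 163.43] [240.75 163.43]
ring far edge 144.48
mouth rim far [248.56 246.23] y+1mm [251.56 246.23] shoulder edge/tube far [249.27 177.24] [249.1  198.35]
balls 0.09 [257.8  159.26] [241.2  159.27]
balls 0.1 [258.01 160.85] [240.98 160.85]
balls 0.11 [258.22 162.52] [240.74 162.52]
[[112 112 112 111 110 111 113 122 129 136 140 136]
 [134 133 133 132 132 135 133 133 133 138 139 136]
 [132 130 129 130 130 130 130 130 132 139 143 136]] [[ 76  80  80  79  80  78  79  81  90  98 113 123 128 128 126 122 126 138
  134 106  73  62]
 [ 80  77  79  81  78  79  80  82  92 105 119 125 128 128 123 123 130 140
  138 114  80  61]]
```

Converted, 0.06 m / 0.5 = 0.12, 0.057 m / 0.5 = 0.114.

Request:
jog_arm(targets=[[-0.0004,0.0006,0.02,0,0.8],[-0.0004,0.0006,0.044,0,0.8],[-0.0004,0.0006,0.068,0,0.8],[-0.0004,0.0006,0.088,0,0.8],[-0.0004,0.0006,0.104,0,0.8],[-0.0004,0.0006,0.114,0,0.8],[-0.0004,0.0006,0.12,0,0.8],[-0.0004,0.0006,0.12,0,0.8]], squeeze=60)

```text
time: 7.4
position: [0.474, -0.1339, 0.2702]
tcp_rot: [-0.0, 0.977, 0.211, -0.0]
ft_force: [0.4, -0.0, -1.9]
gripper_width: 0.456
grasp_force: 60.3
```

Converted, 0.015 m / 0.5 = 0.03, 0.012 m / 0.5 = 0.024.

Request:
jog_arm(targets=[[0,0,0.006,0,0.8],[0,0,0.012,0,0.8],[0,0,0.018,0,0.8],[0,0,0.024,0,0.8],[0,0,0.03,0,0.8],[0,0,0.03,0,0.8]])

```text
time: 8.0
position: [0.4738, -0.1338, 0.255]
tcp_rot: [-0.0, 0.977, 0.211, -0.0]
ft_force: [-0.2, 0.8, -1.1]
gripper_width: 0.458
grasp_force: 60.3
```

Converted, 0.006 m / 0.5 = 0.012, 0.004 m / 0.5 = 0.008.

Request:
jog_arm(targets=[[0,0,0.004,0,0.8],[0,0,0.008,0,0.8],[0,0,0.012,0,0.8],[0,0,0.012,0,0.8]])

```text
time: 8.4
position: [0.474, -0.1339, 0.2492]
tcp_rot: [-0.0, 0.977, 0.211, -0.0]
ft_force: [0.6, -0.5, -2.5]
gripper_width: 0.452
grasp_force: 60.3
```

Converted, 0.006 m / 0.5 = 0.012, 0.004 m / 0.5 = 0.008.

Request:
jog_arm(targets=[[0,0,0.004,0,0.8],[0,0,0.008,0,0.8],[0,0,0.012,0,0.8],[0,0,0.012,0,0.8]])

```text
time: 8.8
position: [0.4739, -0.1339, 0.2431]
tcp_rot: [-0.0, 0.977, 0.211, -0.0]
ft_force: [0.7, 0.6, -0.6]
gripper_width: 0.457
grasp_force: 60.3
```

Converted, 0.005 m / 0.5 = 0.01, 0.004 m / 0.5 = 0.008.

Request:
jog_arm(targets=[[0,0,0.004,0,0.8],[0,0,0.008,0,0.8],[0,0,0.01,0,0.8],[0,0,0.01,0,0.8]])

```text
time: 9.2
position: [0.474, -0.1339, 0.2383]
tcp_rot: [-0.0, 0.977, 0.211, -0.0]
ft_force: [0.2, -0.3, -1.2]
gripper_width: 0.459
grasp_force: 60.3
```

Converted, 0.005 m / 0.5 = 0.01, 0.004 m / 0.5 = 0.008.

Request:
jog_arm(targets=[[0,0,0.004,0,0.8],[0,0,0.008,0,0.8],[0,0,0.01,0,0.8],[0,0,0.01,0,0.8]])

```text
time: 9.6
position: [0.4741, -0.1339, 0.2333]
tcp_rot: [-0.0, 0.977, 0.211, -0.0]
ft_force: [0.0, -0.1, -1.9]
gripper_width: 0.456
grasp_force: 60.3
```

Converted, 0.003 m / 0.5 = 0.006, 0.002 m / 0.5 = 0.004.

Request:
jog_arm(targets=[[0,0,0.002,0,0.8],[0,0,0.004,0,0.8],[0,0,0.006,0,0.8],[0,0,0.006,0,0.8]])

```text
time: 10.0
position: [0.4741, -0.1339, 0.2304]
tcp_rot: [0.0, 0.977, 0.211, 0.0]
ft_force: [1.1, 0.2, -1.7]
gripper_width: 0.454
grasp_force: 60.3
```

Converted, 0.003 m / 0.5 = 0.006, 0.002 m / 0.5 = 0.004.

Request:
jog_arm(targets=[[0,0,0.002,0,0.8],[0,0,0.004,0,0.8],[0,0,0.006,0,0.8],[0,0,0.006,0,0.8]])

```text
time: 10.4
position: [0.4744, -0.1341, 0.2281]
tcp_rot: [0.0, 0.977, 0.211, 0.0]
ft_force: [0.2, -0.4, 3.3]
gripper_width: 0.453
grasp_force: 60.9
```

Converted, 0.003 m / 0.5 = 0.006, 0.002 m / 0.5 = 0.004.

Request:
jog_arm(targets=[[0,0,0.002,0,0.8],[0,0,0.004,0,0.8],[0,0,0.006,0,0.8],[0,0,0.006,0,0.8]])

```text
time: 10.8
position: [0.4743, -0.1341, 0.2248]
tcp_rot: [0.0, 0.977, 0.211, 0.0]
ft_force: [0.3, -0.2, 2.7]
gripper_width: 0.453
grasp_force: 60.9
```

Converted, 0.003 m / 0.5 = 0.006, 0.002 m / 0.5 = 0.004.

Request:
jog_arm(targets=[[0,0,0.002,0,0.8],[0,0,0.004,0,0.8],[0,0,0.006,0,0.8],[0,0,0.006,0,0.8]])

```text
time: 11.2
position: [0.474, -0.134, 0.221]
tcp_rot: [-0.0, 0.977, 0.211, -0.0]
ft_force: [1.2, -0.6, -0.6]
gripper_width: 0.453
grasp_force: 60.5
```

Converted, 0.002 m / 0.5 = 0.004, 0.001 m / 0.5 = 0.002.

Request:
jog_arm(targets=[[0,0,0.002,0,0.8],[0,0,0.004,0,0.8],[0,0,0.004,0,0.8]])

```text
time: 11.5
position: [0.474, -0.1339, 0.2189]
tcp_rot: [-0.0, 0.977, 0.211, -0.0]
ft_force: [1.5, -0.3, -1.9]
gripper_width: 0.454
grasp_force: 60.4
```

Converted, 0.002 m / 0.5 = 0.004, 0.001 m / 0.5 = 0.002.

Request:
jog_arm(targets=[[0,0,0.002,0,0.8],[0,0,0.004,0,0.8],[0,0,0.004,0,0.8]])

```text
time: 11.8
position: [0.4739, -0.1339, 0.217]
tcp_rot: [-0.0, 0.977, 0.211, -0.0]
ft_force: [2.3, -1.4, -3.8]
gripper_width: 0.457
grasp_force: 60.5
```

Converted, 0.001 m / 0.5 = 0.002, 0.0005 m / 0.5 = 0.001.

Request:
jog_arm(targets=[[0,0,0.001,0,0.8],[0,0,0.002,0,0.8],[0,0,0.002,0,0.8]])

```text
time: 12.1
position: [0.474, -0.1339, 0.2163]
tcp_rot: [-0.0, 0.977, 0.211, -0.0]
ft_force: [0.9, -0.8, -2.9]
gripper_width: 0.452
grasp_force: 60.5
```

Converted, 0.001 m / 0.5 = 0.002, 0.0005 m / 0.5 = 0.001.

Request:
jog_arm(targets=[[0,0,0.001,0,0.8],[0,0,0.002,0,0.8],[0,0,0.002,0,0.8]])

```text
time: 12.4
position: [0.474, -0.1339, 0.2153]
tcp_rot: [-0.0, 0.977, 0.211, -0.0]
ft_force: [0.4, 0.1, -2.6]
gripper_width: 0.454
grasp_force: 60.5
```

Converted, 0.001 m / 0.5 = 0.002, 0.0005 m / 0.5 = 0.001.

Request:
jog_arm(targets=[[0,0,0.001,0,0.8],[0,0,0.002,0,0.8],[0,0,0.002,0,0.8]])

```text
time: 12.7
position: [0.4742, -0.1339, 0.215]
tcp_rot: [0.0, 0.977, 0.211, 0.0]
ft_force: [-0.2, 1.1, 2.8]
gripper_width: 0.456
grasp_force: 61.0
```

Converted, 0.0007 m / 0.5 = 0.0014, 0.0005 m / 0.5 = 0.001.

Request:
jog_arm(targets=[[0,0,0.001,0,0.8],[0,0,0.0014,0,0.8],[0,0,0.0014,0,0.8]])

```text
time: 13.0
position: [0.4743, -0.1339, 0.2147]
tcp_rot: [0.0, 0.977, 0.211, 0.0]
ft_force: [-0.8, 1.5, 6.1]
gripper_width: 0.454
grasp_force: 61.6
```

Converted, 0.0004 m / 0.5 = 0.0008, 0.0003 m / 0.5 = 0.0006.

Request:
jog_arm(targets=[[0,0,0.0006,0,0.8],[0,0,0.0008,0,0.8],[0,0,0.0008,0,0.8]])

```text
time: 13.3
position: [0.4743, -0.1338, 0.2146]
tcp_rot: [0.0, 0.977, 0.211, 0.001]
ft_force: [-1.0, 1.9, 9.6]
gripper_width: 0.458
grasp_force: 61.7
```

The stop is firm: 9.6 N, with no further travel. I'll ease the push, open, and retreat straight up.

Converted, -0.0008 m / 0.5 = -0.0016, -0.0004 m / 0.5 = -0.0008.

Request:
jog_arm(targets=[[0,0,-0.0008,0,0.8],[0,0,-0.0016,0,0.8],[0,0,-0.0016,0,0.5],[0,0,-0.0016,0,0.45],[0,0,-0.0016,0,0.4],[0,0,-0.0016,0,0.35],[0,0,-0.0016,0,0.3],[0,0,-0.0016,0,0.25],[0,0,-0.0016,0,0.25],[0,0,-0.0016,0,0.25]], squeeze=25)

```text
time: 14.3
position: [0.4741, -0.1339, 0.2142]
tcp_rot: [0.0, 0.977, 0.211, 0.0]
ft_force: [0.2, -0.3, 0.3]
gripper_width: 0.754
grasp_force: 0.0
```

```bash
python3 - <<'E'
from h import *
from workcell import *
s=sense();print(s["position"],s["ft_force"],s["gripper_width"],s["grasp_force"])
c=capture("wrist");S=capture("scene");K=c["intrinsics"];Ti=np.linalg.inv(c["hand_eye"])
cr=lambda im,x,y,w,h,f:cv2.resize(im[y:y+h,x:x+w],None,fx=f,fy=f,interpolation=cv2.INTER_CUBIC)
cv2.imwrite("pics/c4.png",np.hstack([cr(S["color"],270,120,80,120,5),cr(c["color"],150,130,200,254,2.3622)[:600,:400]]))
E
```

```text
[ 0.47409891 -0.13394962  0.21418856] [ 0.21935669 -0.30438649  0.29123835] 0.7543853427201052 0.0
```

View pics/c4.png

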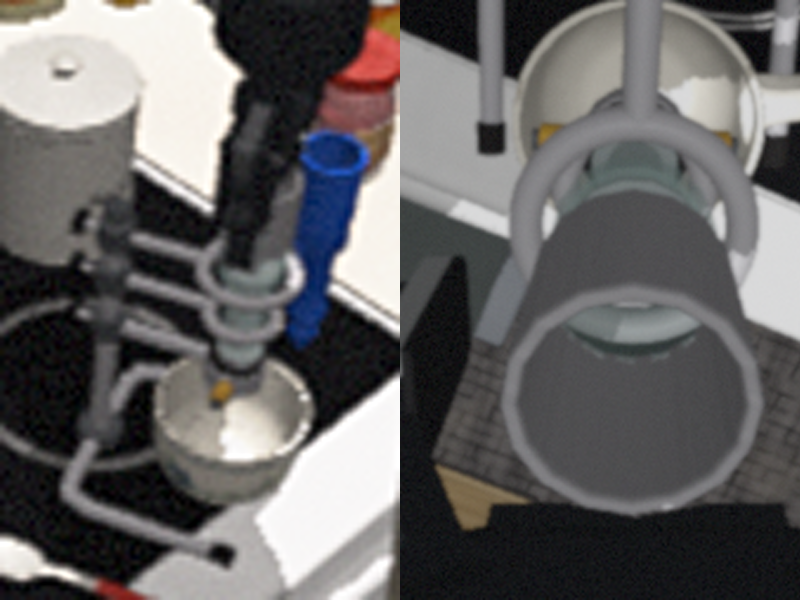

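The column stands through all three rings with its tube on the black seat, and both fingers are clear. I'm retreating.

Converted, -0.13 m / 0.5 = -0.26, -0.125 m / 0.5 = -0.25.

Request:
jog_arm(targets=[[0,0,-0.008,0,0.2],[0,0,-0.024,0,0.2],[0,0,-0.05,0,0.2],[0,0,-0.09,0,0.2],[0,0,-0.14,0,0.2],[0,0,-0.19,0,0.2],[0,0,-0.23,0,0.2],[0,0,-0.25,0,0.2],[0,0,-0.26,0,0.2],[0,0,-0.26,0,0.2]])

```text
time: 15.4
position: [0.4742, -0.134, 0.3444]
tcp_rot: [0.0, 0.977, 0.211, 0.0]
ft_force: [1.3, 0.6, -0.1]
gripper_width: 0.801
grasp_force: 0.0
```

```bash
python3 - <<'E'
from h import *
from workcell import *
s=sense();print(s["time"],s["position"],s["ft_force"])
c=capture("wrist");S=capture("scene")
cr=lambda im,x,y,w,h,f:cv2.resize(im[y:y+h,x:x+w],None,fx=f,fy=f,interpolation=cv2.INTER_CUBIC)
cv2.imwrite("pics/c5.png",np.hstack([cr(S["color"],270,120,80,120,5),cr(c["color"],150,80,200,254,2.3622)[:600,:400]]))
T=wristT(s,c["hand_eye"])
for h in(.229,.234,.239,.244):print(h,proj(S["intrinsics"],S["world_to_cam"],np.array([.4741,-.1339,h])),proj(c["intrinsics"],T,np.array([.4741,-.1339,h])))
E
```

```text
15.4 [ 0.47422324 -0.13400213  0.34444655] [ 1.26322293  0.63444212 -0.14296164]
0.229 [322.40317119 156.5652443 ] [249.02360862 193.35833391]
0.234 [322.62497324 155.09726299] [249.01030457 195.23607727]
0.239 [322.84833167 153.61898087] [248.99646492 197.18941508]
0.244 [323.07326292 152.13028916] [248.98205667 199.22300605]
```

View pics/c5.png

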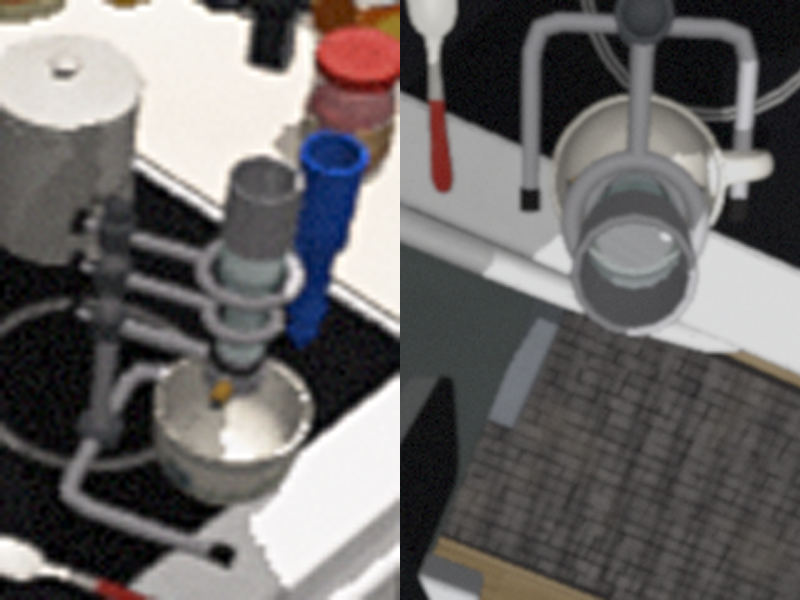

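The column stands upright and home: its mouth at scene px (322.6,155.6) matches the expected height. The cup is undisturbed and the gripper is clear.

```bash
python3 -c "
from workcell import *
print(close_job())"
```

```text
the job is handed in; nothing more can be done
None
```

The column is back in the drip stand over the cup, pushed past the spring catch to the stop (wrist force up to about 10 N) and let go, and the job was handed in at about 15.5 s; no verdict came back.

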